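Start the cuvette mixer on fast

TASK

Get the bench mixer running on its fast setting, using only fingertip pushes: first push the cuvette tray back along the mixer's platform until it is fully home against the back fence. Then push the slide lever away from you out of its off position, past the first notch (slow), all the way to the second stop (fast), and leave both there. Do not pick up or tip the tray, do not move the lever before the tray is home, and leave the two bottles and the tape roll where they are.

Things in the scene. Friction and masses are not known exactly. Their poses are not given: they have to be found in the camera images.
- mixer: low white bench mixer, 164 (its x) x 240 (its y) x 47 mm, fixed. Origin at its underside, midway across and 76 mm behind its front edge; x axis from its front (near the robot) to its back, y to its left, z up. Left half (y > 0): metal platform with the tray. Right half: grey deck with the lever. Platform and deck tops are both at z = 45 mm in its frame.
- fence (a point): foot of the platform's back fence: middle of its front face, at platform height (x = 76, y = 57, z = 45 mm in the mixer's frame). Fence 23 mm high. The platform runs 149 mm from here towards the mixer's front, where it is open, between side rails 9 mm high and 108 mm apart, centred on this point.
- channel (a point): middle of the lever's channel, on the deck (x = 0, y = -61.5, z = 45 mm in the mixer's frame). The lever slides along x between two fixed guard ribs, 24 mm high and 70 mm apart, from x = -56 to 80 mm; the channel is open in front, behind and above.
- tray: loose grey open tray of clear cuvettes, 64 (its x) x 100 (its y) x 45 mm, about 0.11 kg, on the platform; origin at the centre of its underside, axes nearly the mixer's. Push its rigid front wall (x = -32 mm, 25 mm high; cuvettes rise to 45 mm); friction about 1 N. Fully home against the fence its origin is at x = 44, y about 57 mm in the mixer's frame; it starts 44 to 66 mm short.
- speed_lever (a joint): lever slide along the mixer's +x, in m: 0 = off (start), 0.031 = first notch (slow), 0.060 = second stop (fast, end of travel). Sprung notches at all three: a push of about 8 N to leave off and again to leave slow; past 0.016 it snaps on by itself to slow, past 0.047 to fast, and stays there. It has about 2 mm of play at off and slow.
- lever_face (a point): centre of the lever's upright black thumb face, which looks to the mixer's front (-x): 54 mm wide, from 2 to 24 mm above the deck; this point is 13 mm above the deck. Behind it the lever slopes down as a ramp 31 mm long. Moves with the lever: at off x = -35, y = -61.5, z = 58 mm in the mixer's frame, at fast x = 25 mm.
- bottle: brown reagent bottle with a black cap, 42 mm across, 75 mm high, loose, standing left of the mixer; origin at the centre of its underside. Leave alone.
- tape: roll of brown tape lying flat, 94 mm across, 48 mm high, loose, left of the mixer; origin at the centre of its underside. Leave alone.
- small_bottle: small white bottle with a blue cap, 38 mm across, 68 mm high, loose, standing close to the right side of the mixer, beside the lever; origin at the centre of its underside. Leave alone.
- mat: thin dark rubber bench mat, 200 (its x) x 660 (its y) x 2 mm, fixed on the worktop in front of the reader; the mixer stands on it. Origin at the centre of its underside.
Mind the look-alikes: they are no part of the job. Of the things that look like the tray, the larger one is meant.

How it is judged:
On the way, in this order (a step that is already met when the one before it is completed fails the run):
1. the tray is home against the fence while the lever is still at off (x of tray in the frame of mixer above 0.038 m and value of joint speed_lever below 0.012 m), for 0.2 s.
2. the lever is at its second stop (value of joint speed_lever above 0.055 m), for 0.2 s.
At the end, for the whole second after the job is handed in: The tray stands flat on the platform against the back fence (origin within 6 mm of home, square to the fence within 0.1 rad), at rest, and the lever is at its second stop (joint above 0.055 m) (x of tray in the frame of mixer above 0.038 m and z of tray in the frame of mixer between 0.041 and 0.049 m and angle between the x axis of tray and the x axis of mixer, either way round below 0.1 rad and angle between tray's own z axis and vertical below 0.05 rad and linear speed of tray below 0.02 m/s and value of joint speed_lever above 0.055 m); the robot touches nothing.
It fails at once if the tray is lifted off the platform by more than 10 mm (z of tray in the frame of mixer above 0.055 m).
It fails at once if the tray is tipped by more than 0.25 rad (angle between tray's own z axis and vertical above 0.25 rad).
It fails at once if the lever leaves off before the tray is home (value of joint speed_lever above 0.017 m and x of tray in the frame of mixer below 0.035 m).
It fails at once if one of the bottles or the tape roll is moved by more than 25 mm (distance of any of bottle, small_bottle, tape from where it was at the start of the episode above 0.025 m).
It also fails if it takes over 38 s, if anything falls off the work surface, if the arm or the gripper's body presses on something with over 40 N, if the wrist force passes 120 N, or if a joint passes its speed limit or range.

ROBOT

A 6-joint arm with a two-finger parallel gripper is mounted at the origin on a cart in front of the work surface, level with it; the furniture and walls round the work are solid. World frame = base frame: x ahead of the robot, y to its left, z up, the work surface at z = 0. Lengths are in m, angles in rad, forces in N, time in s.
With the tool pointing down it reaches from about 0.35 to 0.975 m from the base axis. Payload 4.9 kg.
Tool frame: the origin (TCP) lies at the very end of the fingers, on their centre line; the grasp point (between the pads) lies 19 mm behind it (ctrl.grip_point_offset is the distance from the TCP to the grasp point, in m); z points along the fingers, y is the line along which they close (so a half turn about z gives the same grasp; the last joint's range is limited). The gripper opens to 85 mm and grips with 20 to 120 N. Pads are 22 mm wide; open, the fingers measure 114 mm over their backs; the gripper's body (76 mm by 85 mm) begins 54 mm behind the grasp point. The pads swing forward as they close: fully open they stand 13 mm farther back than shut.
Start: joints at [1.036, 0.053, 1.613, -0, 1.476, -0.119], TCP at [0.252, 0.572, 0.231] pointing down, gripper open.
Joint ranges: [-3.01, 3.01], [-1.01, 2.22], [0.06, 2.58], [-1.02, 4.17], [0.09, 2.62], [-3.14, 3.14]. Speed limits (rad/s): [2.57, 2.57, 3.14, 3.14, 3.14, 3.14].

INTERFACE

Orientations are given as a rotation vector (axis times angle).
In Python, from station import ctrl gives the robot as it stands.
- The arm moves only by the tool send_rows, never from a script. Its argument "rows" is a list of rows, each a list of 3 entries, a list of its own where there are three numbers: the finger opening in cm, from 0 to 8.54, then the shift along the tool's x, y, z in cm, then the turn about the tool's z in degrees. A call has 1 to 10 rows; each row shifts and turns the commanded pose from where the row before left it, along the tool's axes as they then stand; what a row does not reach is not made up. A row lasts 1/8 s, in which the tool goes at most 62.5 mm and 10.7 degrees, less where a joint would pass 70% of its speed; a pose out of reach is approached as far as the arm can. A call with a gripper value outside its range is refused whole. The fingers move at their own pace and stop on an object; "newtons" is the grip in N (left out, the last holds). Time passes only in rows, so rows that do not move let the fingers close. It gives the time, the measured TCP pose, the force, the opening and the grip force at its end, in the units of the state.
- ctrl.get_obs(): the state, without advancing time (a new reading comes with each control period).
- ctrl.get_image(name): name is "scene" or "top"; returns a dict with "frame" (480x640x3 uint8, red, green, blue), "range_z" (480x640 float32, m along the optical axis (not along the pixel's ray), 0 where there is no reading), "fx", "fy", "cx", "cy" (pixels), "cam_to_world" (4x4, takes a point from camera to world coordinates). Camera axes: x right, y down, z forward; pixel columns grow to the right and rows downward; lengths in m; the calibration is good to about 2 mm. A picture is of the moment at which its call begins.
- ctrl.finish_job(): hands the job in; it is judged then, once.
The state is a dict: "t": time; "q": joint angles; "dq": joint speeds; "effort": joint torques, N m; "tool_pos": TCP position; "tool_rot": TCP orientation; "contact_force": force on the tool from outside, world axes, zero at the start; "wrist_torque": the same for the moment, N m; "opening": finger opening in m; "grip_force": force on a finger pad.
Only numpy, scipy, OpenCV 4.12 (cv2) and the standard library are available. Lean on these libraries where they do the work, as an engineer would, in place of code of your own. Each camera call takes 0.05 s, during which the arm holds its last target. There are 200 camera calls.

## Working session

There is one attempt and no reset: what is moved stays moved. The work goes in short steps, Python scripts to look and compute and a tool call to move; the robot and the scene stay as the last step left them, time stands still between calls to the robot, and variables do not carry over. Pictures are saved under pics/ and viewed, at most 10 in all, crops included, and the job is handed in when it is done.

Besides the shell and the picture viewer there is one more tool, called after "Emit:" as name(argument=value, ...), one argument or row to a line, values as JSON. send_rows: Moves the arm, as the interface text tells. Its arguments: {"type":"object","properties":{"rows":{"type":"array","items":{"type":"array"}},"newtons":{"type":"number"}},"required":["rows"]}

```bash
mkdir -p pics; ls; python3 - <<'E'
from station import ctrl
import cv2,numpy as np
for n in("scene","top"):
    im=ctrl.get_image(n); cv2.imwrite(f"pics/{n}0.png",im["frame"][...,::-1]); np.savez(f"{n}0.npz",**im)
    print(n,im["fx"],im["cx"],im["cy"],np.round(im["cam_to_world"],3).tolist())
o=ctrl.get_obs(); print(o["t"],o["tool_pos"],o["tool_rot"],o["contact_force"])
E
```

```text
pics
scene 577.0839065229333 322.85936066559674 233.9346557068737 [[0.853, -0.32, 0.412, 0.039], [-0.521, -0.539, 0.661, -0.424], [0.01, -0.779, -0.627, 0.72], [0.0, 0.0, 0.0, 1.0]]
top 508.3151948447278 315.07024473515486 230.1508895213868 [[-0.015, -0.988, 0.156, 0.301], [-1.0, 0.018, 0.014, 0.285], [-0.016, -0.156, -0.988, 1.159], [0.0, 0.0, 0.0, 1.0]]
0.1 [0.25216793 0.57127292 0.23020852] [-6.48335860e-01 -3.07337974e+00  2.71447147e-03] [0.25071567 0.40143361 0.40294771]
```

View pics/scene0.png

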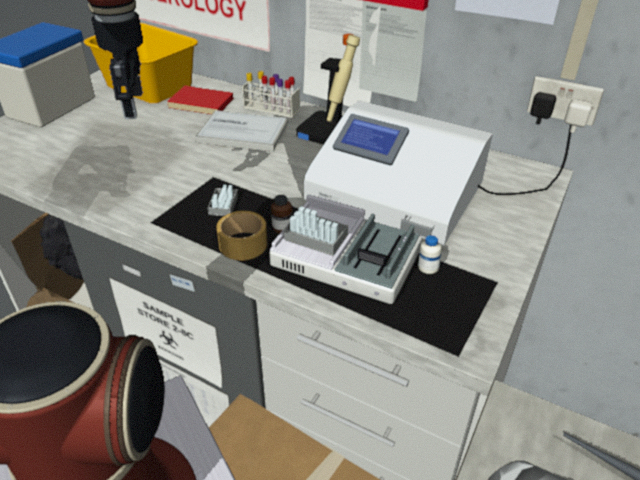

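View pics/top0.png

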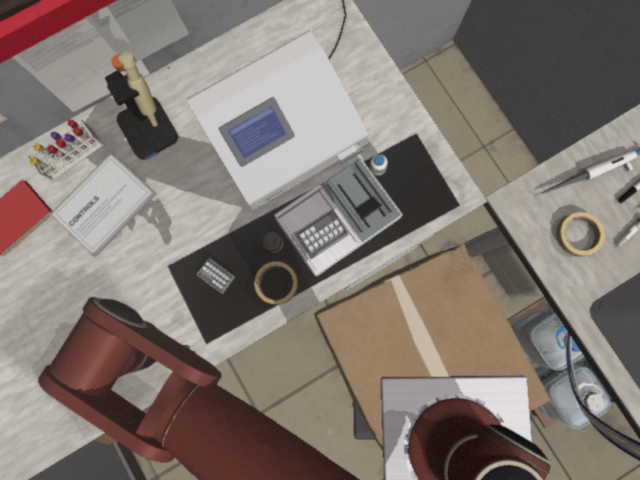

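The top view shows the mixer around (340,215), with the large tray at (322,234) and the black lever at (368,205). The small bottle is at (378,163), the brown bottle at (272,241) and the tape at (276,282).

Tray candidates: the large tray on the platform at (322,234) and the small rack on the mat at (215,275). I choose the one on the platform. The only lever candidate is at (368,205). Next is a close crop plus measurements.

```bash
cat > h.py <<'E'
import numpy as np,cv2
def pts(im):
    v,u=np.mgrid[:480,:640]; z=im["range_z"]
    p=np.stack([(u-im["cx"])/im["fx"]*z,(v-im["cy"])/im["fy"]*z,z,np.ones_like(z)],-1)
    return (p@im["cam_to_world"].T)[...,:3]
def ray(im,u,v,h):
    T=im["cam_to_world"]; d=T[:3,:3]@np.array([(u-im["cx"])/im["fx"],(v-im["cy"])/im["fy"],1]); o=T[:3,3]
    return o+d*(h-o[2])/d[2]
E
python3 - <<'E'
from h import *
im=dict(np.load("top0.npz")); P=pts(im); z=P[...,2]
c=im["frame"][140:290,255:425,::-1]; cv2.imwrite("pics/crop.png",cv2.resize(c,None,fx=4.5,fy=4,interpolation=cv2.INTER_CUBIC) if 0 else cv2.resize(c,None,fx=4,fy=4,interpolation=cv2.INTER_CUBIC))
print("table",np.median(z[290:300,380:400]) , "mat",np.median(z[190:200,430:445]))
m=((z>.03)&(z<.12)).astype(np.uint8); m[:150]=0;m[280:]=0;m[:,:275]=0;m[:,405:]=0
for i in range(160,280,8): print(i,' '.join('%3d'%(1000*z[i,j]) for j in range(270,410,5)))
E
```

```text
table -0.3201316319295565 mat 0.0004177347285672095
160  89  96  91  85  88  81  82  79  80  77  71  62  45  29  43  50   0  -1  44   0   3  68  65  55   0   0   2   4
168  86  89  86  83  80  78  75  67  69  51  37  -4  -2  -2  -2  -6  47  45  66  49   5  54  52  41   0  -3   3  -2
176  88  78  77  73  72  69  59  41  19  -2  -2  -3  -8  43  45  44  43  48  45  68  48   0  -1   1   3   1   0   0
184  76  74  69  64  46  24  -5  -1   0  -2   0  45  69  39  45  46  44  43  49  46  55  70  40   1   3   1  -1  -1
192  65  47  38   0  -5  -1  -2   0  70  64  44  41  43  65  49  42  45  45  45  40  47  44  68  45   1   2  -2   2
200  17  -4   1  -2  -3   0  70  54  42  43  42  46  53  43  69  43  49  44  40  44  53  53  46  69  41   0  -1   4
208  -3   0   1  69  68  46  47  44  45  45  46  45  47  53  51  61  44  51  53  58  64  71  55  39  66  46   2   0
216   4  66  70  45  44  44  49  46  47  45  41  59  46  50  53  43  55  69  43  68  42  41  47  51  45  45  43   0
224   0   0  43  41  47  46  44  44  70  48  47  46  88  88  51  55  44  48  71  44  46  45  43  45  40   1   1  -2
232   1   1   0  40  43  45  59  90  91  61  92  70  52  91  79  48  51  39  43  46  44  44  27  -1   0   0  -3   0
240  75  70  61   0  38  54  71  50  81  48  90  91  59  48  51  47  47  48  41  43   3   3  -1   0   2   1   0  -3
248  62  61  36   0   2  -1  53  70  91  73  51  70  45  42  47  47  44  39   3   0   0  -1  -2  -2   1  -1  -5   0
256   1   0   0   3   4   0   2  54  71  58  46  48  47  46  44  37   4  -1   0   0   0   0  -1  -1   0  -3 -274 -901
264  48  47  48  47  -3  -1   1  -1  52  48  47  45  46  23   0   0   0  -2  -1   0  -2   1  -2 -83 -653 -900 -897 -902
272  -2   1   0   2  47  -2   4  -2   0  46  42   1   2  -2   0  -3  -2  -3  -2   3   0 -270 -902 -902 -896 -582 -399 -329
```

View pics/crop.png

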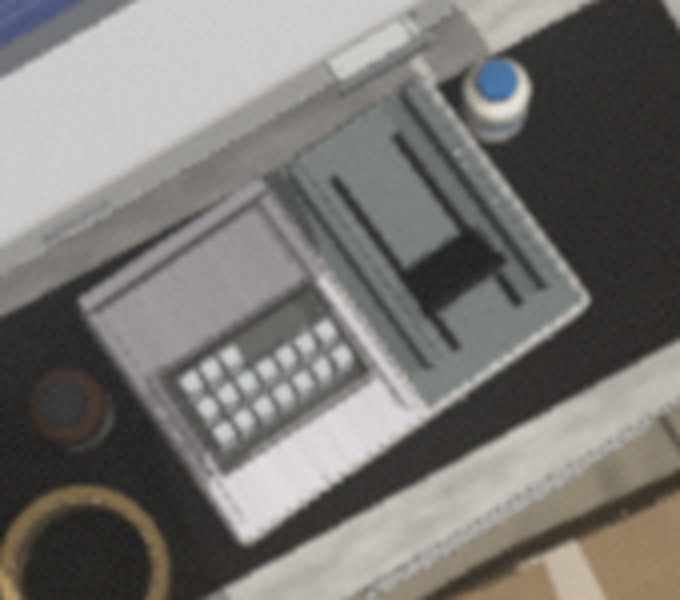

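```bash
cat > loc.py <<'E'
from h import *
def mixer(im):
    P=pts(im); z=P[...,2]
    m=((z>.032)&(z<.11)).astype(np.uint8)
    poly=(np.array([[60,300],[265,170],[425,45],[465,110],[610,300],[420,425],[245,565]])/4+[255,140]).astype(np.int32)
    k=np.zeros_like(m); cv2.fillPoly(k,[poly],1); m&=k
    m=cv2.morphologyEx(m,cv2.MORPH_OPEN,np.ones((3,3),np.uint8))
    n,l,s,_=cv2.connectedComponentsWithStats(m); i=1+np.argmax(s[1:,4]); 
    return P,l==i
def fit(P,M):
    q=P[M]; return cv2.minAreaRect((q[:,:2]*1000).astype(np.float32))
E
python3 - <<'E'
from loc import *
im=dict(np.load("top0.npz")); P,M=mixer(im)
print(fit(P,M),M.sum())
q=P[M]; print("plat",np.median(q[(q[:,2]<.052)][:,2]))
f=im["frame"][...,::-1].copy(); f[cv2.morphologyEx(M.astype(np.uint8),cv2.MORPH_GRADIENT,np.ones((2,2),np.uint8))>0]=(0,0,255)
cv2.imwrite("pics/m.png",cv2.resize(f[140:290,255:425],None,fx=4,fy=4))
print("front corners z=.047",*[np.round(ray(im,255+a/4,140+b/4,.047),4) for a,b in((248,543),(588,300),(80,300))])
# tray: cuvette tops >.08
T=M&(P[...,2]>.080); print("tray cuv",cv2.minAreaRect((P[T][:,:2]*1000).astype(np.float32)),P[T].mean(0))
# lever: dark blob
hsv=cv2.cvtColor(im["frame"],cv2.COLOR_RGB2HSV); D=M&(hsv[...,2]<60)
n,l,s,c=cv2.connectedComponentsWithStats(D.astype(np.uint8)); print(s,c)
E
```

```text
((509.0959167480469, 247.30911254882812), (164.48672485351562, 240.82162475585938), 34.19122314453125) 7754
plat 0.04578593949078824
front corners z=.047 [0.3754 0.2978 0.047 ] [0.5068 0.107  0.047 ] [0.512  0.3892 0.047 ]
tray cuv ((465.0982360839844, 286.03314208984375), (41.53842544555664, 84.45362854003906), 31.966047286987305) [0.45936752 0.28747427 0.08997458]
[[     0      0    640    480 306861]
 [   352    175     29     51    314]
 [   339    186      3      3      3]
 [   342    190      8     11     11]
 [   351    202      1      1      1]
 [   386    206      1      1      1]
 [   380    209      5      7      9]] [[319.44836913 239.5375398 ]
 [366.74522293 205.89171975]
 [340.         187.        ]
 [345.72727273 195.        ]
 [351.         202.        ]
 [386.         206.        ]
 [381.77777778 211.88888889]]
```

View pics/m.png

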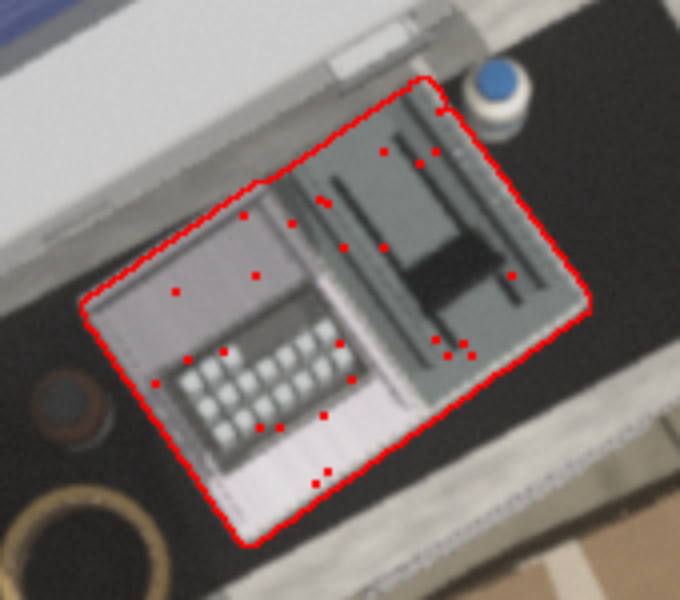

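The outline follows the mixer, and the fit of 164.5 x 240.8 mm matches its given size. Now the tray rim, the lever face and the tool axes.

```bash
cat >> loc.py <<'E'
from scipy.spatial.transform import Rotation as R
th=np.radians(34.19); X=np.array([np.cos(th),np.sin(th)]); Y=np.array([-X[1],X[0]])
O=np.array([.5091,.2473])-.006*X
def tomix(p): d=np.asarray(p)[:2]-O; return np.round(1000*np.array([d@X,d@Y]),1)
def world(x,y): return O+x/1000*X+y/1000*Y
def go(o,x,y,z):  # move in tool axes (cm) to mixer x,y mm and world z
    r=R.from_rotvec(o["tool_rot"]); return np.round(r.inv().apply(np.r_[world(x,y),z]-o["tool_pos"])*100,2)
E
python3 - <<'E'
from loc import *
from station import ctrl
im=dict(np.load("top0.npz"))
for n,h,cs in(("tray",.072,((222,470),(372,380),(163,378),(312,285))),("leverface top",.071,((425,318),(500,262)))):
    print(n,*[tomix(ray(im,255+a/4,140+b/4,h)) for a,b in cs])
o=ctrl.get_obs(); r=R.from_rotvec(o["tool_rot"]); print(np.round(r.as_matrix(),3).tolist(),"tcp mix",tomix(o["tool_pos"]))
tx=r.as_matrix()[:2,0]; print("tool x yaw",np.degrees(np.arctan2(tx[1],tx[0])))
for n,u,v,h in(("sb",378,160,.068),("b",271,241,.075),("tape",276,282,.048)): p=ray(im,u,v,h);print(n,p,tomix(p))
P=pts(im); q=P[60:200,195:365].reshape(-1,3); q=q[q[:,2]>.1]; d=(q[:,:2]-O)
xm=d@X*1000; ym=d@Y*1000
for a in range(80,200,15):
    s=(xm>a)&(xm<a+15)&(ym>0)&(ym<110); print(a,s.sum(),q[s,2].max() if s.any() else 0)
E
```

```text
tray [-37.8 106.6] [-44.5  12.3] [ 21.5 104. ] [16.8  8.6]
leverface top [-33.3 -31.1] [-31.7 -82.6]
[[-0.915, 0.404, -0.001], [0.404, 0.915, -0.002], [0.0, -0.002, -1.0]] tcp mix [-24.5 412.4]
tool x yaw 156.17595865963534
sb [0.62787747 0.15825969 0.068     ] [  54.2 -140.4]
b [0.44984499 0.39541881 0.075     ] [ 40.2 155.8]
tape [0.36314717 0.38740058 0.048     ] [-36.  197.9]
80 0 0
95 0 0
110 0 0
125 0 0
140 0 0
155 0 0
170 0 0
185 137 0.12534175410164305
```

Emit:
send_rows(
  rows=[
    [3.5,[0,0,0],-10],
    [3.5,[0,0,0],-10],
    [3.5,[0,0,0],-10],
    [3.5,[0,0,0],-10],
    [3.5,[0,0,0],-9],
    [3.5,[0,0,0],-9],
    [3.5,[0.6,-3.5,0],0],
    [3.5,[0.6,-4,0],0],
    [3.5,[0.6,-4,0],0],
    [3.5,[0.6,-4,0],0],
  ],
)

```text
t: 1.35
tool_pos: [0.3198, 0.4286, 0.2307]
tool_rot: [0.923, -3.002, 0.001]
contact_force: [0.2, 0.2, -0.1]
opening: 0.0355
grip_force: 0.0
```

Emit:
send_rows(
  rows=[
    [3.5,[0.6,-4,0],0],
    [3.5,[0.6,-4,0],0],
    [3.5,[0.6,-4,0],0],
    [3.5,[0.6,-4,0],0],
    [3.5,[0.6,-2.5,0],0],
    [3.5,[0.6,-1.5,0],0],
    [3.5,[0,0,3],0],
    [3.5,[0,0,3],0],
    [3.5,[0,0,0],0],
    [3.5,[0,0,0],0],
  ],
)

```text
t: 2.6
tool_pos: [0.4025, 0.2447, 0.1723]
tool_rot: [-0.924, 3.002, 0.0]
contact_force: [-0.3, 0.3, 0.6]
opening: 0.035
grip_force: 0.0
```

```bash
cat > st.py <<'E'
from loc import *
from station import ctrl
o=ctrl.get_obs(); m=R.from_rotvec(o["tool_rot"]).as_matrix()
print(o["t"],"mix",tomix(o["tool_pos"]),"z",o["tool_pos"][2],"yaw",np.degrees(np.arctan2(m[1,0],m[0,0]))%360,"F",o["contact_force"],o["opening"])
E
python3 st.py; python3 - <<'E'
from loc import *
from station import ctrl
print(go(ctrl.get_obs(),-85,57,.060))
E
```

```text
2.6 mix [-83.6  57.7] z 0.17234350160978573 yaw 214.2042341493148 F [-0.29602333  0.26688499  0.60118719] 0.03504671639388186
[ 0.15 -0.07 11.23]
```

Emit:
send_rows(
  rows=[
    [3.5,[0.1,0,3],0],
    [3.5,[0,0,3],0],
    [3.5,[0,0,2.5],0],
    [3.5,[0,0,1.5],0],
    [3.5,[0,0,1.4],0],
    [3.5,[-0.5,0,0],0],
    [3.5,[-0.5,0,0],0],
    [3.5,[0,0,0],0],
  ],
)

```text
t: 3.6
tool_pos: [0.4108, 0.2499, 0.0584]
tool_rot: [-0.923, 3.001, 0.0]
contact_force: [-0.1, 0.1, -0.0]
opening: 0.0353
grip_force: 0.0
```

```bash
python3 st.py; python3 - <<'E'
from station import ctrl
import cv2
im=ctrl.get_image("scene"); cv2.imwrite("pics/s1.png",cv2.resize(im["frame"][150:310,190:460,::-1],None,fx=2.9,fy=2.9,interpolation=cv2.INTER_CUBIC))
E
```

```text
3.6 mix [-73.8  57.4] z 0.05842062668696617 yaw 214.18037000811162 F [-0.11966111  0.07918718 -0.00057869] 0.0352784586161617
```

View pics/s1.png

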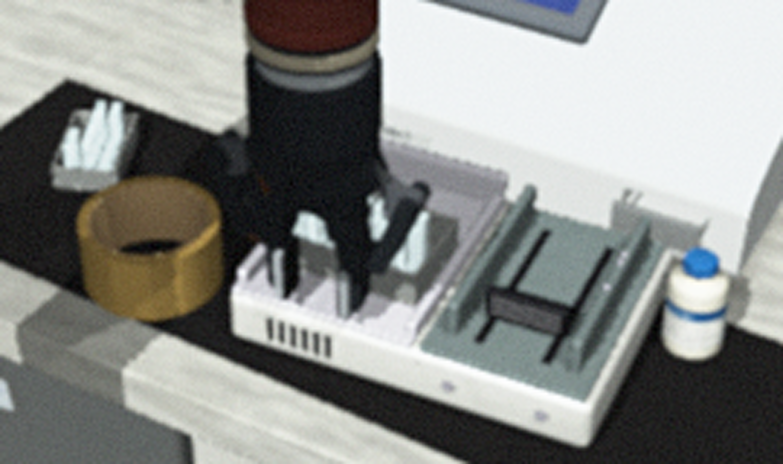

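The two fingertips stand on the platform in front of the tray wall, at crop pixels (285,285) and (345,300), and clear of the rails. I start the push.

Emit:
send_rows(
  rows=[
    [3.5,[-0.5,0,0],0],
    [3.5,[-0.7,0,0],0],
    [3.5,[-0.7,0,0],0],
    [3.5,[-0.7,0,0],0],
    [3.5,[-0.7,0,0],0],
    [3.5,[-0.7,0,0],0],
    [3.5,[-0.7,0,0],0],
    [3.5,[-0.7,0,0],0],
    [3.5,[-0.5,0,0],0],
    [3.5,[-0.5,0,0],0],
  ],
)

```text
t: 4.9
tool_pos: [0.4628, 0.2855, 0.0573]
tool_rot: [0.923, -3.003, 0.0]
contact_force: [-0.4, -0.5, 0.9]
opening: 0.0352
grip_force: 0.6
```

Emit:
send_rows(
  rows=[
    [3.5,[-0.3,0,0],0],
    [3.5,[-0.2,0,0],0],
    [3.5,[-0.2,0,0],0],
  ],
)

```text
t: 5.28
tool_pos: [0.4684, 0.2893, 0.0573]
tool_rot: [0.923, -3.003, 0.0]
contact_force: [-1.8, -1.0, 0.9]
opening: 0.0348
grip_force: 0.7
```

```bash
python3 st.py
```

```text
5.275 mix [-4.  57.6] z 0.05732699590493501 yaw 214.17438385054197 F [-1.80566933 -1.03210716  0.85929448] 0.03484636443966533
```

Pushing at about 2 N with roughly 5 mm to go. I continue slowly until the force rises.

Emit:
send_rows(
  rows=[
    [3.5,[-0.2,0,0],0],
    [3.5,[-0.2,0,0],0],
    [3.5,[-0.1,0,0],0],
    [3.5,[0,0,0],0],
  ],
)

```text
t: 5.78
tool_pos: [0.472, 0.2918, 0.0573]
tool_rot: [0.923, -3.001, 0.001]
contact_force: [-4.5, -2.9, 3.2]
opening: 0.0351
grip_force: 2.6
```

```bash
python3 st.py
```

```text
5.775 mix [ 0.3 57.6] z 0.05726959090126565 yaw 214.17744748963483 F [-4.45396948 -2.92808403  3.22908767] 0.03513264371074412
```

Emit:
send_rows(
  rows=[
    [3.5,[-0.2,0,0],0],
    [3.5,[-0.1,0,0],0],
    [3.5,[0,0,0],0],
    [3.5,[0,0,0],0],
  ],
)

```text
t: 6.28
tool_pos: [0.472, 0.2919, 0.0572]
tool_rot: [0.921, -2.994, 0.004]
contact_force: [-13.6, -8.6, 12.7]
opening: 0.0351
grip_force: 8.4
```

```bash
python3 st.py
```

```text
6.275 mix [ 0.4 57.7] z 0.05724055750429605 yaw 214.18571059021136 F [-13.60627958  -8.64432105  12.68917834] 0.03509038080609231
```

Hard stop against the fence. I back off in line with the push, raise the tool and look.

Emit:
send_rows(
  rows=[
    [3.5,[0.3,0,0],0],
    [3.5,[0.7,0,0],0],
    [3.5,[2,0,0],0],
    [3.5,[3,0,0],0],
    [3.5,[1,0,-2],0],
    [0,[0,0,-4],0],
    [0,[0,0,-3],0],
    [0,[0,0,0],0],
  ],
)

```text
t: 7.28
tool_pos: [0.4193, 0.2554, 0.1506]
tool_rot: [-0.921, 2.995, 0.001]
contact_force: [-0.7, 0.1, 0.3]
opening: -0.0002
grip_force: 0.0
```

```bash
python3 st.py; python3 - <<'E'
from loc import *
from station import ctrl
im=ctrl.get_image("scene"); cv2.imwrite("pics/s2.png",cv2.resize(im["frame"][150:310,190:460,::-1],None,fx=2.9,fy=2.9,interpolation=cv2.INTER_CUBIC))
P=pts(im); d=P[...,:2]-O; x=1000*(d@X); y=1000*(d@Y); z=P[...,2]
s=(z>.066)&(z<.075)&(y>20)&(y<90)&(x>-30)&(x<60); print("front wall top x pctl",np.percentile(x[s],[1,5,20,50]))
s=(z>.055)&(z<.067)&(y>15)&(y<100)&(x>-30)&(x<30); 
for a in range(15,100,20):
    k=s&(y>a)&(y<a+20); print(a,k.sum(),np.median(x[k]) if k.any() else 0)
s=(z>.05)&(z<.066)&(y>-85)&(y<-38)&(x>-45)&(x<-20); print("lever face x",np.median(x[s]),"y",np.percentile(y[s],[2,98]),s.sum())
print("next",go(ctrl.get_obs(),-75,-61.5,.060))
E
```

```text
7.275 mix [-63.8  57.2] z 0.15064663959513638 yaw 214.1800305741168 F [-0.73352372  0.0822914   0.2835299 ] -0.0001916987607750622
front wall top x pctl [ 6.56881107  7.44712769  9.50236413 18.60684367]
15 72 10.141916801767618
35 69 10.021990266622618
55 70 10.149202668859605
75 65 10.375852776653128
95 16 9.223318028800435
lever face x -35.91786432501495 y [-83.81490712 -38.94644162] 167
next [  1.02 -11.89   8.85]
```

View pics/s2.png

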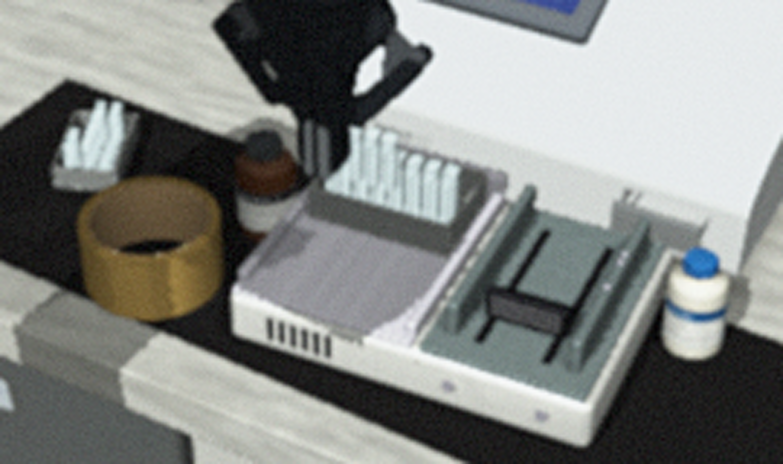

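The tray sits flush and square against the fence: its front wall measures x≈10–11 mm against 12 nominal, uniform across y. The lever is still at off, with its face at x≈-36 (crop pixel (525,308)), and the bottles and tape are undisturbed. Next I move in front of the lever.

Emit:
send_rows(
  rows=[
    [0,[0.2,-2,0],0],
    [0,[0.2,-3,0],0],
    [0,[0.3,-3,0],0],
    [0,[0.3,-2.5,0],0],
    [0,[0,-1.4,0],0],
    [0,[0,0,3],0],
    [0,[0,0,3],0],
    [0,[0,0,2],0],
    [0,[0,0,1.2],0],
    [0,[0,0,0],0],
  ],
)

```text
t: 8.57
tool_pos: [0.4747, 0.1504, 0.054]
tool_rot: [0.923, -3.0, -0.001]
contact_force: [0.7, -0.3, 0.1]
opening: -0.0001
grip_force: 0.0
```

```bash
python3 st.py; python3 - <<'E'
from station import ctrl
import cv2
im=ctrl.get_image("scene"); cv2.imwrite("pics/s3.png",cv2.resize(im["frame"][150:310,190:460,::-1],None,fx=2.9,fy=2.9,interpolation=cv2.INTER_CUBIC))
E
```

```text
8.575 mix [-76.9 -60.8] z 0.05401489608729671 yaw 214.1901445186475 F [ 0.65102753 -0.29955613  0.08959622] -8.883181431664565e-05
```

View pics/s3.png

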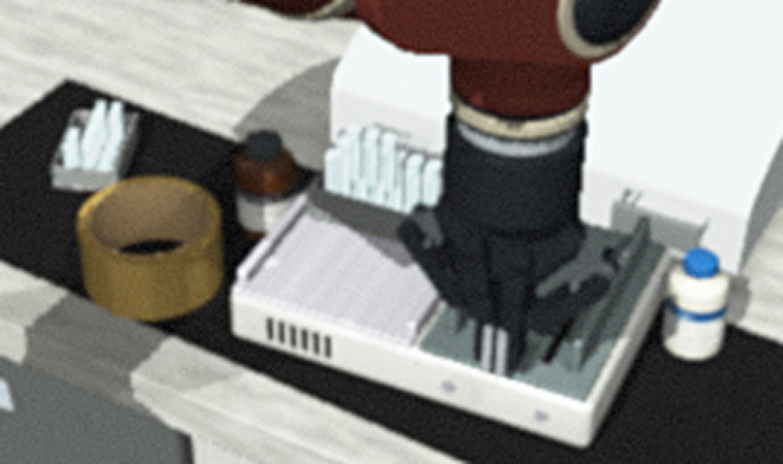

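The closed fingertip stands centred in the channel's open front, at crop pixel (500,355). I raise it 4 mm, nudge it slightly right and begin pushing.

Emit:
send_rows(
  rows=[
    [0,[0,-0.4,-0.4],0],
    [0,[-1,0,0],0],
    [0,[-1,0,0],0],
    [0,[-0.7,0,0],0],
    [0,[-0.4,0,0],0],
    [0,[-0.4,0,0],0],
    [0,[-0.4,0,0],0],
    [0,[-0.4,0,0],0],
    [0,[-0.4,0,0],0],
    [0,[0,0,0],0],
  ],
)

```text
t: 9.88
tool_pos: [0.5172, 0.1737, 0.0593]
tool_rot: [-0.923, 3.002, 0.0]
contact_force: [0.5, -0.8, 0.5]
opening: -0.0003
grip_force: 0.0
```

```bash
python3 st.py
```

```text
9.875 mix [-28.6 -65.4] z 0.059301116873870616 yaw 214.1752038354476 F [ 0.47119228 -0.75924644  0.47058487] -0.0003019954077469099
```

The lever has snapped to slow. I continue to fast, with the end stop expected at TCP x≈+14.

Emit:
send_rows(
  rows=[
    [0,[-0.7,0,0],0],
    [0,[-0.5,0,0],0],
    [0,[-0.4,0,0],0],
    [0,[-0.4,0,0],0],
    [0,[-0.4,0,0],0],
    [0,[-0.4,0,0],0],
    [0,[-0.4,0,0],0],
    [0,[-0.4,0,0],0],
    [0,[-0.3,0,0],0],
    [0,[0,0,0],0],
  ],
)

```text
t: 11.12
tool_pos: [0.5494, 0.1956, 0.0593]
tool_rot: [-0.923, 3.003, 0.0]
contact_force: [-0.5, -0.1, -0.7]
opening: 0.0005
grip_force: 0.0
```

```bash
python3 st.py
```

```text
11.125 mix [ 10.2 -65.4] z 0.059284747189537086 yaw 214.18377864755888 F [-0.54204002 -0.1257378  -0.73831789] 0.0004528459841101707
```

Emit:
send_rows(
  rows=[
    [0,[-0.3,0,0],0],
    [0,[-0.2,0,0],0],
    [0,[0,0,0],0],
  ],
)

```text
t: 11.5
tool_pos: [0.5525, 0.1977, 0.0592]
tool_rot: [0.923, -3.0, 0.001]
contact_force: [-4.6, -3.0, 3.6]
opening: -0.0001
grip_force: 2.6
```

Emit:
send_rows(
  rows=[
    [0,[0.5,0,0],0],
    [0,[1,0,0],0],
    [0,[2,0,0],0],
    [0,[3,0,0],0],
    [0,[3,0,0],0],
    [0,[0,0,-4],0],
    [0,[0,0,-5],0],
    [0,[3,0,-5],0],
    [0,[0,0,0],0],
    [0,[0,0,0],0],
  ],
)

```text
t: 12.75
tool_pos: [0.4494, 0.1278, 0.199]
tool_rot: [-0.923, 3.002, 0.0]
contact_force: [0.4, 0.1, -1.7]
opening: -0.0
grip_force: 0.0
```

```bash
python3 st.py; python3 - <<'E'
from loc import *
from station import ctrl
im=ctrl.get_image("scene"); cv2.imwrite("pics/s4.png",cv2.resize(im["frame"][150:310,190:460,::-1],None,fx=2.9,fy=2.9,interpolation=cv2.INTER_CUBIC))
P=pts(im); d=P[...,:2]-O; x=1000*(d@X); y=1000*(d@Y); z=P[...,2]
s=(z>.052)&(z<.066)&(y>-83)&(y<-42)&(x>-40)&(x<50); print("lever face x",np.percentile(x[s],[10,50,90]),s.sum())
for a in range(15,95,20):
    k=(z>.055)&(z<.067)&(x>-30)&(x<30)&(y>a)&(y<a+20); print(a,k.sum(),np.median(x[k]) if k.any() else 0)
E
```

```text
12.75 mix [-110.5  -65.3] z 0.19902557810609442 yaw 214.16166350328518 F [ 0.3618748   0.10252973 -1.69898176] -4.251411882308583e-05
lever face x [20.99312585 22.61357999 24.96421611] 122
15 75 10.28139624286272
35 68 10.376640542392654
55 70 10.48342666962942
75 71 9.784210121971578
```

View pics/s4.png

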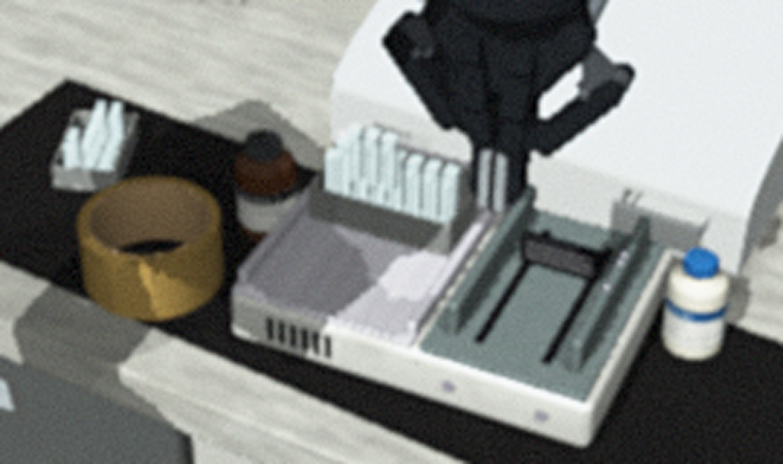

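The lever is at its fast stop, at crop pixel (565,255), with its face at about 24 mm. I felt the stop at TCP x≈14, as predicted. The tray is still home, the bottles and tape have not moved, and the gripper is clear.

```bash
python3 -c "
from station import ctrl
print(ctrl.finish_job())"
```

```text
the job is handed in; nothing more can be done
None
```

The job is handed in: the tray is home and square against the back fence, the lever is at its second stop (fast), and the bottles and tape roll look untouched in the last picture; the judge gave no verdict.

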